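Close the back of a practice amplifier

ROBOT

A 7-joint arm with a two-finger parallel gripper is mounted at the origin on the work surface. World frame = base frame: x ahead of the robot, y to its left, z up, the work surface at z = 0. Lengths are in m, angles in rad, forces in N, time in s.
With the tool pointing down it reaches from about 0.425 to 0.95 m from the base axis. Payload 4.7 kg.
Tool frame: the origin (TCP) lies midway between the tips of the shut fingers; the grasp point (between the pads) lies robot.pinch_z behind it (robot.pinch_z is the distance from the TCP to the grasp point, in m); z points along the fingers, y is the direction in which the jaws open and shut (so a half turn about z gives the same grasp; the last joint's range is limited). The gripper opens to 87 mm and grips with 3 to 60 N. Pads are 19 mm wide; open, the fingers measure 117 mm over their backs; the gripper's body (75 mm by 190 mm) begins 51 mm behind the grasp point.
Start: joints at [1.152, 0.469, -0.049, 1.532, 0.024, 1.141, -0.082], TCP at [0.257, -0.624, 0.223] pointing down, gripper open.
Joint ranges: [-2.59, 2.59], [-0.33, 1.99], [-1.39, 1.29], [0.1, 2.45], [-1.04, 4.18], [0.21, 1.99], [-2.66, 2.66]. Speed limits (rad/s): [2.57, 2.57, 3.14, 3.14, 3.14, 3.14, 3.14].

INTERFACE

Orientations are given as a rotation vector (axis times angle).
In Python, from station import monitor, capture, robot gives the robot as it stands.
- The arm moves only by the shell command python3 -m inch 'ROWS' [OPENING] [FORCE]. ROWS is JSON, a list of rows, each an object of numbers: "x", "y", "z": the shift along the world's x, y, z in units of 30 mm (1.0 is 30 mm); "twist": the turn about the world's z in units of 5 degrees (1.0 is 5 degrees). In form: [{"x": .., "y": .., "z": .., "twist": ..}, ...]. A call has 1 to 5 rows; each row is the pose to reach, as a shift and turn from the pose commanded when the call began; what a row does not reach only later rows make up. A row lasts 1/12 s, in which the tool goes at most 41.7 mm and 7.16 degrees, less where a joint would pass 70% of its speed; a pose out of reach is approached as far as the arm can. A call with a gripper value outside its range is refused whole. OPENING is the finger opening in mm, from 0 to 87, set as the call begins (- or left out, the last holds). The fingers move at their own pace and stop on an object; FORCE is the grip in N (left out, the last holds). Time passes only in rows, so rows that repeat a pose let the fingers close. It gives the time, the measured TCP pose, the force and the opening at its end, in the units of the state.
- monitor.observe(): the state, without advancing time (a new reading comes with each control period).
- capture(name): name is "scene" or "top"; returns a dict with "color" (384x512x3 uint8, red, green, blue), "depth" (384x512 float32, m along the optical axis (not along the pixel's ray), 0 where there is no reading), "fovy" (degrees; the focal length in pixels is half the picture's height over the tangent of half this angle, whatever the lens; pixels are square), "cx", "cy" (the principal point, pixels), "view" (4x4, takes a point from world to camera coordinates). Camera axes: x right, y down, z forward; pixel columns grow to the right and rows downward; lengths in m; the calibration is good to about 2 mm. A picture is of the moment at which its call begins.
- robot.hand_in(): hands the job in, once; it reports no verdict.
The state is a dict: "clock": time; "q": joint angles; "dq": joint speeds; "joint_torque": joint torques, N m; "position": TCP position; "ee_rot": TCP orientation; "wrist_force": force on the tool from outside, world axes, zero at the start; "torque": the same for the moment, N m; "opening": opening from 0.0 (shut) to 1.0 (fully open).
Only numpy, scipy, OpenCV 4.12 (cv2) and the standard library are available. Lean on these libraries where they do the work, as an engineer would, in place of code of your own. Each camera call takes 0.05 s, during which the arm holds its last target.

TASK

Put the back cover on the open practice amplifier that lies on its face on the luthier's bench: hook the cover's thin lip under the amplifier's steel ledge with the cover tilted, then swing its other end down until it lies flat and fully home inside the stop, centred and straight on the case. Leave the plain clamping board with the same kind of handle where it lies, and let go of the cover at the end.

Things in the scene. Friction and masses are not known exactly. Their poses are not given: they have to be found in the camera images.
- case: Fixed open wooden amplifier, 202 x 150 x 97 mm. Origin: underside centre; x from the ledge end (robot side, yaw within 0.35) to the stop end. All in mm: cover seat 70 high, sides open. End wall inner face x=-87; steel ledge, full width, 5 thick, overhangs to x=-65, underside 92 high; shelf below it to x=-41. Stop block 50 wide, inner face x=89, 84 high. Ledge to stop only 154: tilt the cover.
- cover: Loose plywood cover 162 x 146 mm, 0.25 kg, flat on the bench, handle up. Origin: underside, middle of length and width; z up; x from lip to plain end; lip starts towards the robot (yaw within 0.6). Board 10 thick, x=-57 to 81. Wooden handle block 40 (x) x 30 (y) x 32 high on the board, centred at x=10, its top 42 above the underside. Shut: origin at z=70, x=-6 to 8 in the case's frame.
- cover_lip (a point): Middle of the end edge of the cover's lip, on the underside: x=-81 mm, y=z=0 in the cover's frame, same axes. The lip is a tongue 5 mm thick, flush with the underside, 90 wide (y) and 24 long (x=-81 to -57). It goes under the case's ledge: the slot there is 22 mm high and 22 deep.
- caul: Bystander to leave alone: loose plain plywood clamping board, 130 (x) x 110 (y) x 12 mm, without any lip, with the same handle block (40 x 30 x 32 mm) in the middle of its top. Origin: centre of its underside, z up.
Not all that is in view belongs to the job. What is shaped like the cover but red is not meant.

How it is judged:
On the way:
1. the lip is hooked under the ledge while the cover is still tilted (x of cover_lip in the frame of case between -0.1 and -0.069 m and y of cover_lip in the frame of case between -0.03 and 0.03 m and z of cover_lip in the frame of case between 0.06 and 0.09 m and angle between cover's own z axis and vertical above 0.07 rad), for 0.1 s.
At the end, for the whole second after the job is handed in: The cover lies flat on its seat (height within 5 mm, tilt under 0.05 rad), its lip at least 3 mm under the ledge and its other end inside the stop, centred across the case within 18 mm, turned less than 0.18 rad from it, handle up and at rest (x of cover_lip in the frame of case below -0.068 m and x of cover in the frame of case between -0.012 and 0.014 m and y of cover in the frame of case between -0.018 and 0.018 m and z of cover in the frame of case between 0.065 and 0.075 m and angle between cover's own z axis and vertical below 0.05 rad and angle between the x axis of cover and the x axis of case, either way round below 0.18 rad and linear speed of cover below 0.02 m/s); the robot touches nothing.
It fails at once if the plain clamping board is moved by more than 30 mm (distance of caul from where it was at the start of the episode above 0.03 m).
It also fails if it takes over 51 s, if anything falls off the work surface, if the arm or the gripper's body presses on something with over 40 N, if the wrist force passes 120 N, or if a joint passes its speed limit or range.

## Working session

There is one attempt and no reset: what is moved stays moved. The work goes in short steps, Python scripts to look and compute and a shell command to move; the robot and the scene stay as the last step left them, time stands still between calls to the robot, and variables do not carry over. Pictures are saved under pics/ and viewed, and the job is handed in when it is done.

```bash
ls; mkdir -p pics
cat > h.py <<'E'
import numpy as np, cv2
from station import monitor, capture, robot
def save(n,c): cv2.imwrite(f'pics/{n}.png',c['color'][:,:,::-1])
def cloud(c):
    H,W=c['depth'].shape; f=H/2/np.tan(np.radians(c['fovy'])/2)
    v,u=np.mgrid[0:H,0:W]; d=c['depth']
    P=np.stack([(u-c['cx'])/f*d,(v-c['cy'])/f*d,d,np.ones_like(d)],-1)
    return (P@np.linalg.inv(c['view']).T)[...,:3]
E
python3 - <<'E'
from h import *
print(monitor.observe(), robot.pinch_z)
for n in ('scene','top'):
    c=capture(n); save(n+'0',c); np.savez(n+'0.npz',**c)
    print(n,c['fovy'],c['cx'],c['cy'],c['view'].round(3).tolist())
E
```

```text
pics
{'clock': 0.0, 'q': array([ 1.15211462,  0.46945164, -0.048558  ,  1.53369528,  0.02413767,
        1.14098473, -0.08227423]), 'dq': array([ 0.00269234, -0.00042813,  0.00197691, -0.00060115,  0.00126711,
        0.0005626 , -0.00130598]), 'joint_torque': array([-4.03567547e-04, -5.07975733e+01, -8.06939160e-02, -2.36155629e+01,
       -6.14067796e-02,  3.78141389e-02,  1.76329704e-04]), 'position': array([ 0.25624283, -0.62382609,  0.22149188]), 'ee_rot': array([-3.08025379e+00, -6.08095345e-01,  7.80528832e-04]), 'wrist_force': array([ 0.26070903, -0.89568258, -0.56540862]), 'torque': array([ 0.04724219,  0.02325544, -0.00330853]), 'opening': 1.001532035002173} 0.0187
scene 51.796971709058276 252.6148302880264 190.29794053435162 [[0.73, 0.684, -0.02, -0.339], [0.46, -0.513, -0.724, -0.131], [-0.506, 0.519, -0.689, 1.305], [0.0, 0.0, 0.0, 1.0]]
top 53.305633896769834 252.14850560830362 193.65846846883343 [[-0.007, -1.0, 0.007, 0.042], [-0.983, 0.006, -0.181, 0.419], [0.181, -0.008, -0.983, 1.141], [0.0, 0.0, 0.0, 1.0]]
```

View pics/scene0.png

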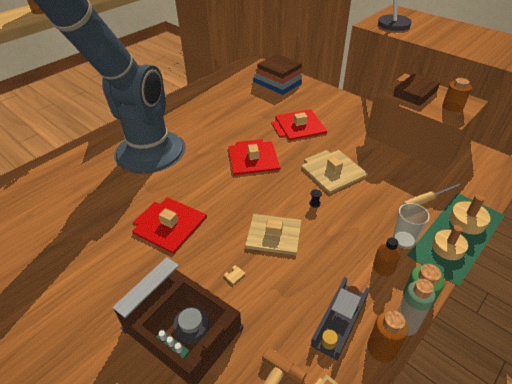

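View pics/top0.png

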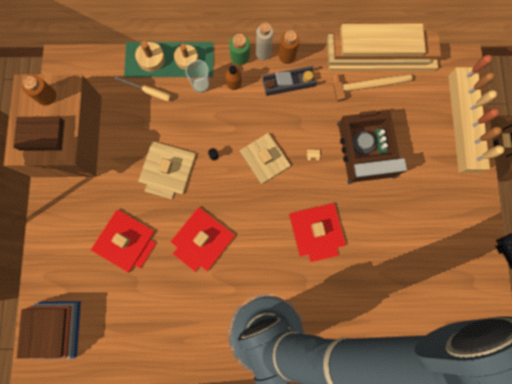

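The scene picture shows two bare plywood boards, three red ones and the dark case with its grey ledge.

Candidates in the top picture:
- Plywood board at (168,168), with a narrower tongue at (158,189) facing the robot.
- Plywood board at (265,157), plain.
- Red boards at (125,240), (203,238) and (318,230). The task rules these out.

My choice is (168,168). I'll check it in a close crop and measure.

Run:
```python
from h import *
t=dict(np.load('top0.npz')); s=dict(np.load('scene0.npz'))
a=cv2.resize(t['color'][100:220,120:300],None,fx=4,fy=4)[:,:,::-1]
b=cv2.resize(t['color'][90:200,320:430],None,fx=5,fy=5)[:,:,::-1]
cv2.imwrite('pics/crop_cov.png',a); cv2.imwrite('pics/crop_case.png',b)
P=cloud(t);Q=cloud(s)
for n,C,px in (('top',P,[(168,168),(158,189),(173,160),(265,157),(372,168),(310,60),(310,300),(200,200)]),('scene',Q,[(335,160),(350,180),(275,225),(150,290),(200,200)])):
    for u,v in px: print(n,u,v,C[v,u].round(4))
```

```text
top 168 168 [0.5002 0.2997 0.0436]
top 158 189 [0.4419 0.3378 0.0039]
top 173 160 [0.5348 0.2917 0.011 ]
top 265 157 [ 0.5332 -0.0014  0.0466]
top 372 168 [ 0.4839 -0.317   0.0952]
top 310 60 [ 8.871e-01 -1.610e-01  7.000e-04]
top 310 300 [ 0.0968 -0.1346 -0.0044]
top 200 200 [0.406  0.2042 0.0023]
scene 335 160 [0.5077 0.3148 0.0439]
scene 350 180 [0.5727 0.3049 0.0093]
scene 275 225 [ 0.5442 -0.0014  0.0453]
scene 150 290 [ 0.4993 -0.3415  0.0971]
scene 200 200 [ 0.2983 -0.0431  0.0011]
```

View pics/crop_cov.png

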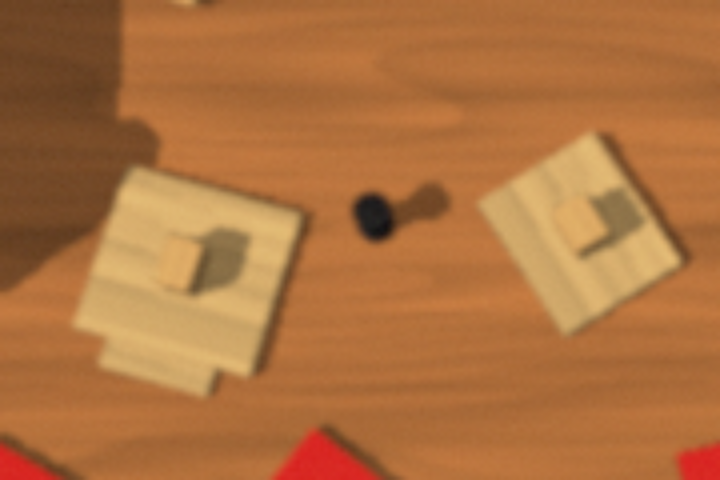

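View pics/crop_case.png

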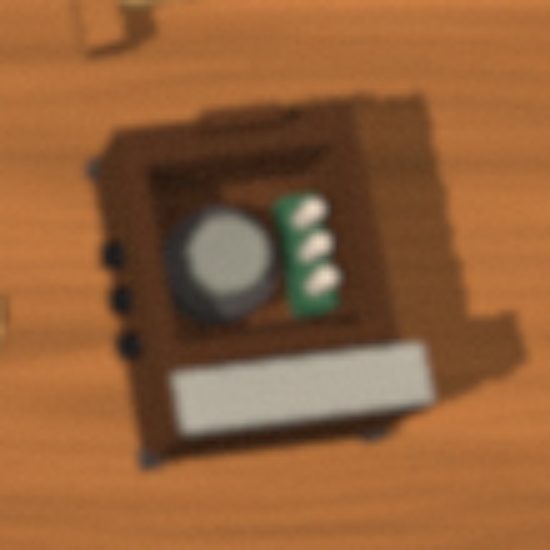

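The left board in the crop has the tongue at about (158,375), pointing towards the robot, so it is the cover. The right board is the plain caul. In the case crop the grey ledge is at (300,388) and the stop at (250,115). Next come the poses, from both cameras.

```bash
cat > m.py <<'E'
from h import *
def rect(p):
    r=cv2.minAreaRect((p[:,:2]*1000).astype(np.float32)); return np.round(r[0],1),np.round(r[1],1),round(r[2],2)
def meas(c,name):
    P=cloud(c).reshape(-1,3); col=c['color'].reshape(-1,3).astype(int)
    ok=c['depth'].ravel()>0
    def reg(x0,x1,y0,y1,z0,z1): 
        return ok&(P[:,0]>x0)&(P[:,0]<x1)&(P[:,1]>y0)&(P[:,1]<y1)&(P[:,2]>z0)&(P[:,2]<z1)
    m=reg(.4,.62,.19,.42,.037,.06); print(name,'handle',m.sum(),P[m].mean(0).round(4),np.median(P[m,2]).round(4),*rect(P[m]))
    m=reg(.4,.62,.19,.42,.0075,.016); print(name,'board',m.sum(),np.median(P[m,2]).round(4),*rect(P[m]))
    m=reg(.4,.7,-.5,-.15,.090,.105)&(abs(col[:,0]-col[:,2])<30)&(col.sum(1)>250); print(name,'ledge',m.sum(),P[m].mean(0).round(4),np.median(P[m,2]).round(4),*rect(P[m]))
    m=reg(.55,.8,-.5,-.15,.078,.09); print(name,'stop',m.sum(),P[m].mean(0).round(4) if m.sum() else '',*(rect(P[m]) if m.sum()>4 else ()))
    m=reg(.4,.8,-.5,-.15,.062,.076); print(name,'seat',m.sum(),np.median(P[m,2]).round(4),*rect(P[m]))
    return P,col,reg
if __name__=='__main__':
    for n in ('top','scene'): meas(dict(np.load(n+'0.npz')),n)
E
python3 m.py
```

```text
top handle 124 [0.5098 0.3103 0.0427] 0.0429 [510.6 311.2] [30.5 40.9] 73.35
top board 1678 0.0107 [502.2 317.2] [214.1 162.4] 73.88
top ledge 610 [ 0.4853 -0.339   0.0976] 0.0977 [ 486.5 -340.6] [ 37.2 148.9] 7.18
top stop 76 [ 0.6623 -0.3194  0.0841] [ 660.9 -319.4] [17.9 51.5] 12.01
top seat 1123 0.0705 [ 568.8 -331.7] [202.8 153.7] 7.0
scene handle 96 [0.5098 0.3106 0.0417] 0.042 [510.  313.3] [32.3 41.9] 72.83
scene board 1224 0.0102 [503.  314.7] [149.3 156.9] 73.78
scene ledge 1136 [ 0.4863 -0.3437  0.0975] 0.0975 [ 484.7 -339.5] [ 38.5 150.1] 6.82
scene stop 199 [ 0.6618 -0.3188  0.0838] [ 661.  -317.8] [13.3 51.1] 6.4
scene seat 3164 0.0704 [ 567.4 -329. ] [202.8 151.6] 6.92
```

Poses (yaw is about world z):

| Thing | Position (m) | Yaw |
|---|---|---|
| Cover handle centre | (0.510, 0.311) | -16.5° |
| Case origin | (0.568, -0.330) | +7° |

Both views agree on the heights: handle top 42, seat 70, ledge top 97 and stop 84 mm. I'll move over at height and twist +141° on the way, using the half-turn grasp.

```bash
python3 -m inch '[{"x":0.8,"y":0.8,"twist":1.1},{"x":1.6,"y":1.8,"twist":2.2},{"x":2.4,"y":2.8,"twist":3.4},{"x":3.1,"y":3.8,"twist":4.6},{"x":3.8,"y":4.8,"twist":5.8}]' 87
python3 -m inch '[{"x":0.5,"y":1.1,"twist":1.2},{"x":1.0,"y":2.2,"twist":2.4},{"x":1.5,"y":3.3,"twist":3.6},{"x":2.0,"y":4.4,"twist":4.8},{"x":2.5,"y":5.5,"twist":6}]'
python3 -m inch '[{"x":0.3,"y":1.1,"twist":1.2},{"x":0.6,"y":2.2,"twist":2.4},{"x":0.9,"y":3.3,"twist":3.6},{"x":1.2,"y":4.4,"twist":4.8},{"x":1.5,"y":5.5,"twist":6}]'
python3 -c "
from h import *
o=monitor.observe();print(o['q'].round(3),o['ee_rot'])"
```

```text
[ 1.152  0.469 -0.049  1.534  0.024  1.141 -0.082] [-3.08044905e+00 -6.08248767e-01  5.65227840e-04]$[0]: bad value
$[0]: bad value
$[0]: bad value
```

```bash
python3 -m inch '[{"x":0.8,"y":0.8,"z":0.0,"twist":1.1},{"x":1.6,"y":1.8,"z":0.0,"twist":2.2},{"x":2.4,"y":2.8,"z":0.0,"twist":3.4},{"x":3.1,"y":3.8,"z":0.0,"twist":4.6},{"x":3.8,"y":4.8,"z":0.0,"twist":5.8}]' 87
```

```text
clock: 0.52
position: [0.3713, -0.4785, 0.2221]
ee_rot: [-2.827, -1.368, 0.0]
wrist_force: [1.7, 0.2, -0.1]
opening: 1.002
```

```bash
python3 -m inch '[{"x":0.5,"y":1.1,"z":0.0,"twist":1.2},{"x":1.0,"y":2.2,"z":0.0,"twist":2.4},{"x":1.5,"y":3.3,"z":0.0,"twist":3.6},{"x":2.0,"y":4.4,"z":0.0,"twist":4.8},{"x":2.5,"y":5.5,"z":0.0,"twist":6.0}]'
python3 -m inch '[{"x":0.3,"y":1.1,"z":0.0,"twist":1.2},{"x":0.6,"y":2.2,"z":0.0,"twist":2.4},{"x":0.9,"y":3.3,"z":0.0,"twist":3.6},{"x":1.2,"y":4.4,"z":0.0,"twist":4.8},{"x":1.5,"y":5.5,"z":0.0,"twist":6.0}]'
python3 -c "
from h import *
o=monitor.observe();print(o['q'].round(3),o['ee_rot'])"
```

```text
clock: 0.93
position: [0.4457, -0.3136, 0.2223]
ee_rot: [-2.377, -2.053, 0.0]
wrist_force: [0.5, 0.0, -0.1]
opening: 1.001
clock: 1.35
position: [0.4904, -0.1488, 0.2224]
ee_rot: [-1.765, -2.598, 0.001]
wrist_force: [0.1, -1.4, 0.6]
opening: 0.999
[ 0.694  0.254 -0.569  1.889  0.157  1.044  0.437] [-1.76517955e+00 -2.59841633e+00  5.57457395e-04]
```

```bash
python3 -m inch '[{"x":0.1,"y":1.1,"z":0.0,"twist":0.8},{"x":0.2,"y":2.2,"z":0.0,"twist":1.6},{"x":0.3,"y":3.3,"z":0.0,"twist":2.4},{"x":0.4,"y":4.4,"z":0.0,"twist":3.2},{"x":0.5,"y":5.5,"z":0.0,"twist":4.0}]'
python3 -m inch '[{"x":0.1,"y":1.1,"z":0.0,"twist":0.8},{"x":0.2,"y":2.2,"z":0.0,"twist":1.6},{"x":0.3,"y":3.3,"z":0.0,"twist":2.4},{"x":0.4,"y":4.4,"z":0.0,"twist":3.2},{"x":0.4,"y":5.5,"z":0.0,"twist":4.0}]'
python3 -m inch '[{"x":0.0,"y":1.0,"z":0.0,"twist":0.8},{"x":0.0,"y":2.0,"z":-0.5,"twist":1.6},{"x":0.0,"y":3.0,"z":-1.0,"twist":2.4},{"x":0.0,"y":4.0,"z":-1.5,"twist":2.4},{"x":0.0,"y":4.2,"z":-2.0,"twist":2.4}]'
cat > st.py <<'E'
from h import *
o=monitor.observe();r=o['ee_rot']
R=cv2.Rodrigues(r)[0]
print(o['q'].round(3),o['position'].round(4),'jaw y deg',np.degrees(np.arctan2(R[1,1],R[0,1])).round(2),'toolz',R[:,2].round(3))
E
python3 st.py
```

```text
clock: 1.77
position: [0.5051, 0.016, 0.2224]
ee_rot: [-1.29, -2.864, 0.001]
wrist_force: [0.6, 0.4, -0.0]
opening: 0.998
clock: 2.18
position: [0.5177, 0.1808, 0.2223]
ee_rot: [-0.774, -3.045, 0.0]
wrist_force: [1.4, 0.0, -0.4]
opening: 0.999
clock: 2.6
position: [0.5157, 0.3116, 0.162]
ee_rot: [-0.446, -3.108, -0.007]
wrist_force: [-1.2, 0.0, 0.1]
opening: 0.999
[-0.022  0.54  -0.819  1.744  0.442  1.051  0.292] [0.5157 0.3116 0.162 ] jaw y deg 73.68 toolz [-0.001  0.005 -1.   ]
```

```bash
python3 -m inch '[{"x":0.0,"y":0.0,"z":-1.0,"twist":0.0},{"x":0.0,"y":0.0,"z":-2.0,"twist":0.0},{"x":0.0,"y":0.0,"z":-2.5,"twist":0.0},{"x":0.0,"y":0.0,"z":-2.5,"twist":0.0}]'; python3 st.py
```

```text
clock: 2.93
position: [0.5156, 0.3031, 0.0836]
ee_rot: [-0.455, -3.103, 0.008]
wrist_force: [-0.2, 0.3, 0.3]
opening: 1.001
[-0.059  0.623 -0.757  1.812  0.524  0.926  0.229] [0.5156 0.3031 0.0836] jaw y deg 73.32 toolz [-0.006 -0.004 -1.   ]
```

```bash
python3 -m inch '[{"x":0.07,"y":0.2,"z":-0.7,"twist":0.0},{"x":0.07,"y":0.2,"z":-1.4,"twist":0.0},{"x":0.07,"y":0.2,"z":-1.8,"twist":0.0},{"x":0.07,"y":0.2,"z":-1.8,"twist":0.0},{"x":0.07,"y":0.2,"z":-1.8,"twist":0.0}]'; python3 st.py
```

```text
clock: 3.35
position: [0.52, 0.3115, 0.0342]
ee_rot: [0.456, 3.108, 0.0]
wrist_force: [-0.4, 0.1, 1.2]
opening: 0.995
[-0.104  0.69  -0.71   1.828  0.588  0.845  0.174] [0.52   0.3115 0.0342] jaw y deg 73.3 toolz [ 0.  0. -1.]
```

Run:
```python
from h import *
for n in ('scene','top'):
    c=capture(n); 
    x=c['color'][110:210,270:400] if n=='scene' else c['color'][110:220,110:240]
    cv2.imwrite(f'pics/{n}1.png',cv2.resize(x,None,fx=5,fy=5)[:,:,::-1])
```

```text
(no output)
```

View pics/scene1.png

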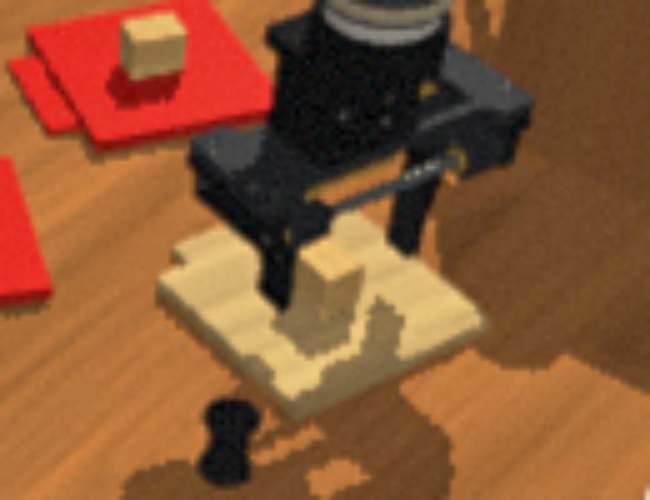

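The fingers straddle the cover's handle at about (325,280). I'll go down the last bit and close.

```bash
python3 -m inch '[{"x":-0.05,"y":-0.08,"z":-0.3,"twist":0.0},{"x":-0.05,"y":-0.08,"z":-0.6,"twist":0.0},{"x":-0.05,"y":-0.08,"z":-0.6,"twist":0.0},{"x":-0.05,"y":-0.08,"z":-0.6,"twist":0.0}]'; python3 -m inch '[{"x":0.0,"y":0.0,"z":0.0,"twist":0.0},{"x":0.0,"y":0.0,"z":0.0,"twist":0.0},{"x":0.0,"y":0.0,"z":0.0,"twist":0.0},{"x":0.0,"y":0.0,"z":0.0,"twist":0.0},{"x":0.0,"y":0.0,"z":0.0,"twist":0.0}]' 20 15; python3 st.py
```

```text
clock: 3.78
position: [0.5178, 0.3087, 0.0149]
ee_rot: [-0.455, -3.107, 0.002]
wrist_force: [-0.2, -0.5, -0.2]
opening: 1.001
clock: 4.2
position: [0.5182, 0.3093, 0.0157]
ee_rot: [0.455, 3.108, 0.0]
wrist_force: [0.0, 0.3, -0.8]
opening: 0.703
[-0.114  0.711 -0.692  1.843  0.61   0.813  0.157] [0.5182 0.3093 0.0157] jaw y deg 73.33 toolz [ 0.  0. -1.]
```

```bash
python3 -m inch '[{"x":0.0,"y":0.0,"z":0.0,"twist":0.0},{"x":0.0,"y":0.0,"z":0.0,"twist":0.0},{"x":0.0,"y":0.0,"z":0.0,"twist":0.0},{"x":0.0,"y":0.0,"z":0.0,"twist":0.0},{"x":0.0,"y":0.0,"z":0.0,"twist":0.0}]';  python3 -m inch '[{"x":0.0,"y":0.0,"z":0.0,"twist":0.0},{"x":0.0,"y":0.0,"z":0.0,"twist":0.0},{"x":0.0,"y":0.0,"z":0.0,"twist":0.0},{"x":0.0,"y":0.0,"z":0.0,"twist":0.0}]'
```

```text
clock: 4.62
position: [0.5182, 0.3095, 0.0156]
ee_rot: [0.455, 3.108, 0.001]
wrist_force: [0.2, 0.2, -1.5]
opening: 0.34
clock: 4.95
position: [0.5182, 0.3094, 0.0156]
ee_rot: [0.455, 3.108, 0.001]
wrist_force: [1.1, 1.6, -0.9]
opening: 0.343
```

The jaws stopped at 30 mm, the handle's width. Lifting.

```bash
python3 -m inch '[{"x":0.0,"y":0.0,"z":0.3,"twist":0.0},{"x":0.0,"y":0.0,"z":0.9,"twist":0.0},{"x":0.0,"y":0.0,"z":1.6,"twist":0.0},{"x":0.0,"y":0.0,"z":2.3,"twist":0.0},{"x":0.0,"y":0.0,"z":3.0,"twist":0.0}]';python3 -m inch '[{"x":0.0,"y":0.0,"z":0.7,"twist":0.0},{"x":0.0,"y":0.0,"z":1.4,"twist":0.0},{"x":0.0,"y":0.0,"z":2.0,"twist":0.0},{"x":0.0,"y":0.0,"z":2.3,"twist":0.0},{"x":0.0,"y":0.0,"z":2.3,"twist":0.0}]'
python3 - <<'E'
from h import *
for n in ('scene','top'):
    c=capture(n); np.savez(n+'2.npz',**c)
    save(n+'2',c)
E
python3 st.py
```

```text
clock: 5.37
position: [0.5176, 0.3087, 0.1065]
ee_rot: [-0.455, -3.107, 0.002]
wrist_force: [-0.2, -0.1, -2.7]
opening: 0.344
clock: 5.78
position: [0.5188, 0.3099, 0.1769]
ee_rot: [0.455, 3.105, 0.003]
wrist_force: [1.0, -0.5, -3.3]
opening: 0.344
[-0.016  0.528 -0.822  1.73   0.433  1.077  0.298] [0.5178 0.3086 0.174 ] jaw y deg 73.32 toolz [-0.001 -0.001 -1.   ]
```

View pics/scene2.png

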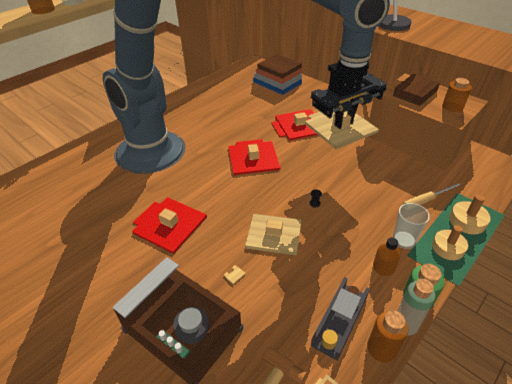

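The cover is held at about (343,125) and looks close to level. I'll fit the board plane to get its tilt.

```bash
cat > tilt.py <<'E'
from h import *
def plane(c,tcp,Rj,verb=True):
    # board-top pts below the TCP; returns points in tool-yaw frame
    P=cloud(c).reshape(-1,3); col=c['color'].reshape(-1,3).astype(int)
    d=P-tcp; ax=Rj  # cover x dir in world (2d)
    a=d[:,0]*ax[0]+d[:,1]*ax[1]; b=-d[:,0]*ax[1]+d[:,1]*ax[0]
    ply=(col[:,0]>110)&(col[:,1]>0.62*col[:,0])&(col[:,0]-col[:,2]>25)&(c['depth'].ravel()>0)
    m=(a>-115)&(abs(a+.0)<.115)&(abs(b)<.085)&(d[:,2]<.022)&(d[:,2]>-.035)&ply
    Q=np.c_[a,b,P[:,2]][m]
    n=Q[:, :2]
    # robust plane
    keep=np.ones(len(Q),bool)&(Q[:,0]>-.074)
    for _ in range(8):
        A=np.c_[Q[keep,:2],np.ones(keep.sum())]; s=np.linalg.lstsq(A,Q[keep,2],rcond=None)[0]
        r=Q[:,2]-np.c_[Q[:,:2],np.ones(len(Q))]@s; keep=(abs(r)<.003)&(Q[:,0]>-.074)
    print('n',keep.sum(),'slope along x,y',s[:2].round(4),'board top z under tcp',s[2].round(4),'a range',np.percentile(Q[:,0],[1,99]).round(4),'b range',np.percentile(Q[keep,1],[1,99]).round(4))
    return s
if __name__=='__main__':
    import sys
    o=monitor.observe(); R=cv2.Rodrigues(o['ee_rot'])[0]
    j=R[:2,1]; ax=np.array([j[1],-j[0]]); ax=ax*np.sign(ax[0])
    for n in ('scene','top'):
        c=capture(n) if len(sys.argv)<2 else dict(np.load(n+sys.argv[1]+'.npz')); print(n); plane(c,o['position'],ax)
E
python3 tilt.py 2
```

```text
scene
n 1136 slope along x,y [0.0021 0.0004] board top z under tcp 0.1713 a range [-0.0971  0.0615] b range [-0.0721  0.0727]
top
n 937 slope along x,y [0.0094 0.0003] board top z under tcp 0.1704 a range [-0.0978 -0.0104] b range [-0.0736  0.0706]
```

The board is level to within 0.01 rad, and its underside is about 15.6 mm below the TCP. The tool itself can't tilt, so here is the plan:
1. Lower the plain end onto the stop block so the cover pivots in the grip.
2. Slide the lip under the ledge.

Now I'll carry the cover over to the case.

```bash
python3 -m inch '[{"x":0.1,"y":-0.4,"z":0.0,"twist":0.2},{"x":0.2,"y":-1.2,"z":0.0,"twist":0.5},{"x":0.4,"y":-2.2,"z":0.0,"twist":0.8},{"x":0.6,"y":-3.2,"z":0.0,"twist":1.1},{"x":0.8,"y":-4.2,"z":0.0,"twist":1.4}]'
python3 -m inch '[{"x":0.2,"y":-1.0,"z":0.0,"twist":0.2},{"x":0.4,"y":-2.0,"z":0.0,"twist":0.4},{"x":0.6,"y":-3.0,"z":0.0,"twist":0.6},{"x":0.8,"y":-4.0,"z":0.0,"twist":0.8},{"x":1.0,"y":-5.0,"z":0.0,"twist":1.0}]'
python3 -m inch '[{"x":0.2,"y":-1.0,"z":0.0,"twist":0.2},{"x":0.4,"y":-2.0,"z":0.0,"twist":0.4},{"x":0.6,"y":-3.0,"z":0.0,"twist":0.6},{"x":0.8,"y":-4.0,"z":0.0,"twist":0.8},{"x":1.0,"y":-5.0,"z":0.0,"twist":1.0}]'
python3 -m inch '[{"x":0.2,"y":-1.0,"z":0.0,"twist":0.2},{"x":0.4,"y":-2.0,"z":0.0,"twist":0.4},{"x":0.6,"y":-3.0,"z":0.0,"twist":0.7},{"x":0.7,"y":-4.0,"z":0.0,"twist":1.0},{"x":0.7,"y":-5.0,"z":0.0,"twist":1.3}]'
python3 -m inch '[{"x":0.0,"y":-0.9,"z":0.0,"twist":0.0},{"x":0.0,"y":-1.5,"z":0.0,"twist":0.0},{"x":0.0,"y":-1.9,"z":0.0,"twist":0.0},{"x":0.0,"y":-1.9,"z":0.0,"twist":0.0},{"x":0.0,"y":-1.9,"z":0.0,"twist":0.0}]'
python3 st.py
```

```text
clock: 6.3
position: [0.5412, 0.1814, 0.1727]
ee_rot: [-0.261, -3.128, 0.002]
wrist_force: [0.2, 0.3, -2.6]
opening: 0.344
clock: 6.72
position: [0.5711, 0.0313, 0.1728]
ee_rot: [-0.126, -3.136, 0.001]
wrist_force: [-0.6, 0.5, -2.5]
opening: 0.345
clock: 7.13
position: [0.6011, -0.1184, 0.1726]
ee_rot: [0.011, -3.138, -0.001]
wrist_force: [0.6, -0.8, -1.8]
opening: 0.34
clock: 7.55
position: [0.6225, -0.268, 0.1722]
ee_rot: [0.19, -3.133, -0.003]
wrist_force: [0.6, -0.4, -1.3]
opening: 0.342
clock: 7.97
position: [0.6226, -0.3229, 0.1732]
ee_rot: [0.187, -3.134, -0.004]
wrist_force: [0.9, 0.4, -2.4]
opening: 0.34
[ 0.927  0.693 -0.825  1.48   0.525  1.203  1.716] [ 0.6226 -0.3229  0.1732] jaw y deg 96.83 toolz [-0.002  0.002 -1.   ]
```

Run:
```python
from h import *
from tilt import plane
o=monitor.observe(); R=cv2.Rodrigues(o['ee_rot'])[0]; j=R[:2,1]; ax=np.array([j[1],-j[0]]); ax*=np.sign(ax[0])
for n in ('scene','top'):
    c=capture(n); np.savez(n+'3.npz',**c); plane(c,o['position'],ax)
    x=c['color'][200:384,60:300] if n=='scene' else c['color'][60:230,300:460]
    cv2.imwrite(f'pics/{n}3.png',cv2.resize(x,None,fx=3,fy=3)[:,:,::-1])
```

```text
n 2961 slope along x,y [-0.002   0.0021] board top z under tcp 0.1681 a range [-0.0626  0.0605] b range [-0.0724  0.0715]
n 1113 slope along x,y [-0.0001  0.0023] board top z under tcp 0.169 a range [-0.0986  0.055 ] b range [-0.0725  0.0721]
```

View pics/scene3.png

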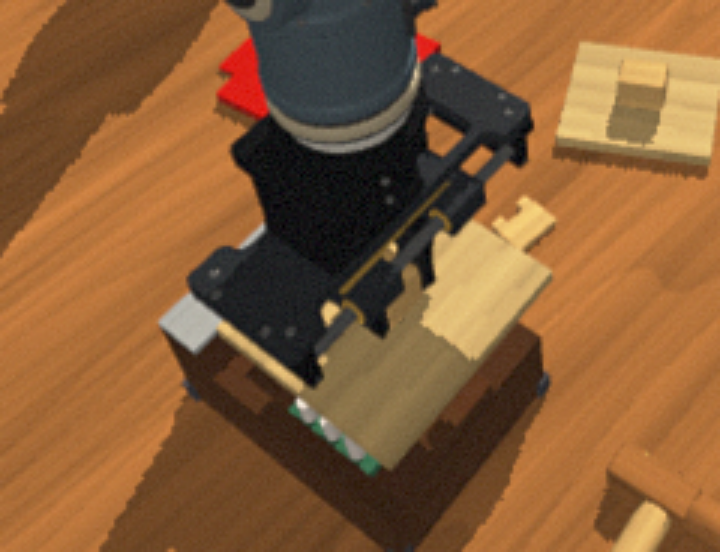

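View pics/top3.png

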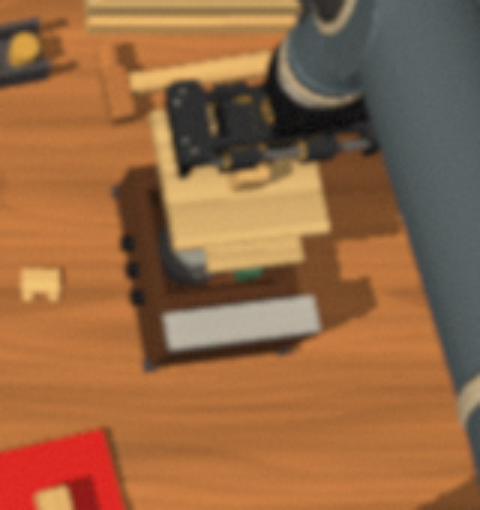

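Both views show the cover level and centred over the case, with the lip about 20 mm short of the ledge. I'll lower it to just above the stop.

```bash
python3 -m inch '[{"x":-0.1,"y":0.0,"z":-0.6,"twist":0.0},{"x":-0.25,"y":-0.03,"z":-1.2,"twist":0.0},{"x":-0.25,"y":-0.03,"z":-1.8,"twist":0.0},{"x":-0.25,"y":-0.03,"z":-2.2,"twist":0.0},{"x":-0.25,"y":-0.03,"z":-2.2,"twist":0.0}]'
python3 -m inch '[{"x":0.0,"y":0.0,"z":0.0,"twist":0.0},{"x":0.0,"y":0.0,"z":0.0,"twist":0.0}]'; python3 st.py; python3 tilt.py
```

```text
clock: 8.48
position: [0.6142, -0.3225, 0.1057]
ee_rot: [0.191, -3.131, -0.004]
wrist_force: [-1.7, -0.5, -3.7]
opening: 0.343
clock: 8.65
position: [0.6168, -0.3239, 0.1099]
ee_rot: [-0.189, 3.134, -0.0]
wrist_force: [0.7, 0.4, -2.5]
opening: 0.344
[ 0.923  0.742 -0.795  1.551  0.574  1.092  1.682] [ 0.6168 -0.3239  0.1099] jaw y deg 96.9 toolz [ 0.002 -0.    -1.   ]
scene
n 2526 slope along x,y [ 0.0031 -0.0009] board top z under tcp 0.1046 a range [-0.0565  0.0603] b range [-0.0725  0.0714]
top
n 907 slope along x,y [ 0.0042 -0.0039] board top z under tcp 0.1051 a range [-0.0994  0.0543] b range [-0.0742  0.0705]
```

```bash
python3 -m inch '[{"x":0.0,"y":0.0,"z":-0.15,"twist":0.0},{"x":0.0,"y":0.0,"z":-0.3,"twist":0.0},{"x":0.0,"y":0.0,"z":-0.4,"twist":0.0},{"x":0.0,"y":0.0,"z":-0.5,"twist":0.0},{"x":0.0,"y":0.0,"z":-0.5,"twist":0.0}]'
python3 -m inch '[{"x":0.0,"y":0.0,"z":0.0,"twist":0.0}]'; python3 st.py; python3 tilt.py
```

```text
clock: 9.17
position: [0.6148, -0.3251, 0.0949]
ee_rot: [0.186, -3.134, 0.001]
wrist_force: [-5.3, 0.3, 8.8]
opening: 0.347
clock: 9.25
position: [0.6148, -0.3251, 0.0949]
ee_rot: [0.186, -3.134, 0.001]
wrist_force: [-5.0, 0.5, 7.3]
opening: 0.345
[ 0.919  0.756 -0.785  1.562  0.587  1.073  1.672] [ 0.6148 -0.3251  0.0949] jaw y deg 96.8 toolz [-0.002 -0.001 -1.   ]
scene
n 2399 slope along x,y [0.0996 0.0007] board top z under tcp 0.0904 a range [-0.0591  0.0616] b range [-0.0725  0.0713]
top
n 892 slope along x,y [0.0991 0.0011] board top z under tcp 0.0905 a range [-0.104   0.0538] b range [-0.0739  0.0707]
```

The tilt is 0.099 rad in both views, with the lip end down. I'll raise it 4 mm and slide the lip under the ledge.

```bash
python3 -m inch '[{"x":0.0,"y":0.0,"z":0.13,"twist":0.0},{"x":-0.2,"y":-0.02,"z":0.13,"twist":0.0},{"x":-0.4,"y":-0.05,"z":0.13,"twist":0.0},{"x":-0.6,"y":-0.07,"z":0.13,"twist":0.0},{"x":-0.75,"y":-0.09,"z":0.13,"twist":0.0}]'
python3 -m inch '[{"x":0.0,"y":0.0,"z":0.0,"twist":0.0},{"x":0.0,"y":0.0,"z":0.0,"twist":0.0},{"x":0.0,"y":0.0,"z":0.0,"twist":0.0}]'; python3 st.py; python3 tilt.py
python3 - <<'E'
from h import *
for n in ('scene','top'):
    c=capture(n)
    x=c['color'][200:384,60:300] if n=='scene' else c['color'][60:230,300:460]
    cv2.imwrite(f'pics/{n}4.png',cv2.resize(x,None,fx=3,fy=3)[:,:,::-1])
E
```

```text
clock: 9.77
position: [0.5918, -0.3276, 0.0968]
ee_rot: [0.186, -3.135, -0.001]
wrist_force: [0.3, 0.0, -2.7]
opening: 0.347
clock: 10.02
position: [0.5933, -0.3274, 0.0975]
ee_rot: [-0.187, 3.136, 0.0]
wrist_force: [-0.4, 0.5, -1.5]
opening: 0.343
[ 0.955  0.73  -0.794  1.609  0.579  1.052  1.683] [ 0.5933 -0.3274  0.0975] jaw y deg 96.83 toolz [ 0.  0. -1.]
scene
n 2374 slope along x,y [0.1016 0.0006] board top z under tcp 0.093 a range [-0.0589  0.0616] b range [-0.0724  0.0718]
top
n 909 slope along x,y [0.1019 0.0005] board top z under tcp 0.0929 a range [-0.1045  0.0596] b range [-0.0743  0.0706]
```

View pics/scene4.png

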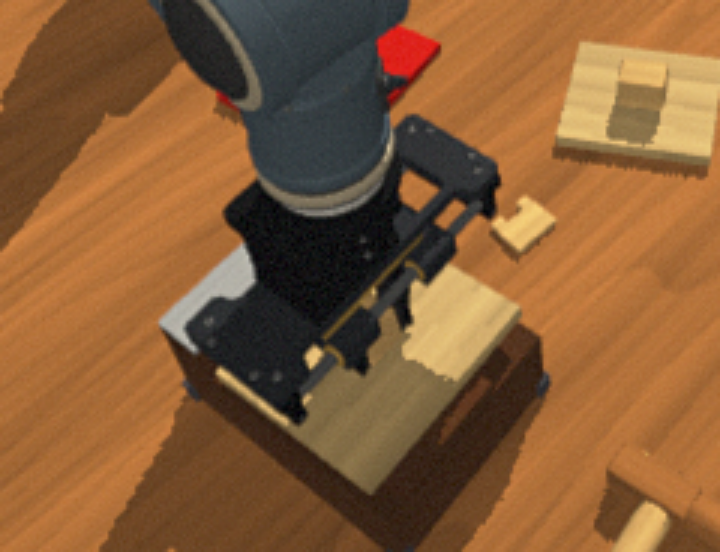

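View pics/top4.png

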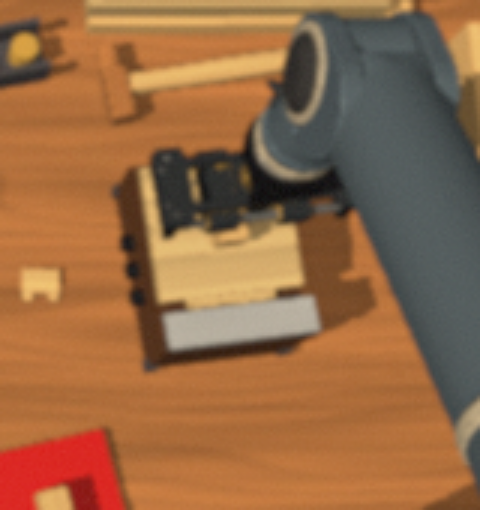

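The lip is going under the ledge at top-crop (240,300), and the cover is still tilted 0.10 rad. The lip is at about x=-74 mm in the case frame. I'll go 6 mm further and then lower it.

```bash
python3 -m inch '[{"x":-0.1,"y":-0.01,"z":0.0,"twist":0.0},{"x":-0.2,"y":-0.02,"z":0.0,"twist":0.0},{"x":-0.2,"y":-0.02,"z":0.0,"twist":0.0},{"x":-0.2,"y":-0.02,"z":0.0,"twist":0.0}]'
python3 st.py; python3 tilt.py
```

```text
clock: 10.55
position: [0.5868, -0.3282, 0.0975]
ee_rot: [0.187, -3.136, 0.0]
wrist_force: [-0.0, -0.5, -1.3]
opening: 0.345
[ 0.965  0.723 -0.796  1.622  0.578  1.047  1.686] [ 0.5868 -0.3282  0.0975] jaw y deg 96.82 toolz [-0. -0. -1.]
scene
n 2359 slope along x,y [0.0992 0.0002] board top z under tcp 0.093 a range [-0.0568  0.0617] b range [-0.0724  0.0718]
top
n 897 slope along x,y [0.1014 0.0025] board top z under tcp 0.0931 a range [-0.1014  0.0616] b range [-0.0735  0.0708]
```

```bash
python3 -m inch '[{"x":0.0,"y":0.0,"z":-0.1,"twist":0.0},{"x":0.0,"y":0.0,"z":-0.2,"twist":0.0},{"x":0.0,"y":0.0,"z":-0.3,"twist":0.0},{"x":0.0,"y":0.0,"z":-0.4,"twist":0.0},{"x":0.0,"y":0.0,"z":-0.43,"twist":0.0}]'
python3 -m inch '[{"x":0.0,"y":0.0,"z":0.0,"twist":0.0},{"x":0.0,"y":0.0,"z":0.0,"twist":0.0}]'
python3 st.py; python3 tilt.py
```

```text
clock: 11.07
position: [0.5878, -0.3278, 0.085]
ee_rot: [-0.188, 3.135, -0.0]
wrist_force: [-1.3, 0.7, 7.3]
opening: 0.344
clock: 11.23
position: [0.5878, -0.3278, 0.085]
ee_rot: [-0.188, 3.135, -0.0]
wrist_force: [2.3, -0.1, 1.9]
opening: 0.343
[ 0.959  0.736 -0.788  1.63   0.59   1.027  1.677] [ 0.5878 -0.3278  0.085 ] jaw y deg 96.85 toolz [ 0.001  0.    -1.   ]
scene
n 2333 slope along x,y [-0.0021  0.0006] board top z under tcp 0.0805 a range [-0.0501  0.0598] b range [-0.0725  0.0714]
top
n 841 slope along x,y [ 0.0027 -0.0018] board top z under tcp 0.0809 a range [-0.1023  0.0587] b range [-0.0738  0.0705]
```

The cover is flat, with its top at 80.7 mm and so its underside at about 70.7 mm. I'll release it and retreat straight up.

```bash
python3 -m inch '[{"x":0.0,"y":0.0,"z":0.0,"twist":0.0},{"x":0.0,"y":0.0,"z":0.0,"twist":0.0},{"x":0.0,"y":0.0,"z":0.0,"twist":0.0},{"x":0.0,"y":0.0,"z":0.0,"twist":0.0},{"x":0.0,"y":0.0,"z":0.0,"twist":0.0}]' 70
python3 -m inch '[{"x":0.0,"y":0.0,"z":0.0,"twist":0.0},{"x":0.0,"y":0.0,"z":0.0,"twist":0.0}]'
python3 -m inch '[{"x":0.0,"y":0.0,"z":0.4,"twist":0.0},{"x":0.0,"y":0.0,"z":1.2,"twist":0.0},{"x":0.0,"y":0.0,"z":2.0,"twist":0.0},{"x":0.0,"y":0.0,"z":2.8,"twist":0.0},{"x":0.0,"y":0.0,"z":3.5,"twist":0.0}]'
python3 -m inch '[{"x":0.0,"y":1.0,"z":0.0,"twist":0.0},{"x":0.0,"y":2.0,"z":0.5,"twist":0.0},{"x":0.0,"y":3.0,"z":0.5,"twist":0.0},{"x":0.0,"y":4.0,"z":0.5,"twist":0.0},{"x":0.0,"y":5.0,"z":0.5,"twist":0.0}]'
python3 -m inch '[{"x":0.0,"y":1.0,"z":0.0,"twist":0.0},{"x":0.0,"y":2.0,"z":0.0,"twist":0.0},{"x":0.0,"y":3.0,"z":0.0,"twist":0.0},{"x":0.0,"y":4.0,"z":0.0,"twist":0.0},{"x":0.0,"y":4.0,"z":0.0,"twist":0.0}]'
python3 - <<'E'
from h import *
th=np.radians(7);ax=np.array([np.cos(th),np.sin(th)]);ay=np.array([-ax[1],ax[0]])
for n in ('scene','top'):
    c=capture(n); np.savez(n+'5.npz',**c)
    x=c['color'][200:384,60:300] if n=='scene' else c['color'][60:230,300:460]
    cv2.imwrite(f'pics/{n}5.png',cv2.resize(x,None,fx=3,fy=3)[:,:,::-1])
    P=cloud(c).reshape(-1,3); d=P[:,:2]-[.568,-.330]; a=d@ax;b=d@ay
    col=c['color'].reshape(-1,3).astype(int)
    ply=(col[:,0]-col[:,2]>25)
    h=(abs(a)<.1)&(abs(b)<.1)&(P[:,2]>.105)&(P[:,2]<.12)
    r=cv2.minAreaRect((np.c_[a,b][h]*1000).astype(np.float32))
    print(n,'handle in case',h.sum(),r,np.median(P[h,2]))
    m=(a>-.05)&(a<.085)&(abs(b)<.07)&(P[:,2]>.074)&(P[:,2]<.09)
    s=np.linalg.lstsq(np.c_[a,b,np.ones_like(a)][m],P[m,2],rcond=None)[0]; print('board plane',m.sum(),s.round(4))
E
```

```text
clock: 11.75
position: [0.5867, -0.3281, 0.0842]
ee_rot: [0.187, -3.135, -0.0]
wrist_force: [0.0, 0.2, -0.2]
opening: 0.637
clock: 11.92
position: [0.587, -0.328, 0.0845]
ee_rot: [0.187, -3.136, -0.0]
wrist_force: [0.0, 0.2, 0.2]
opening: 0.765
clock: 12.33
position: [0.5876, -0.3278, 0.1923]
ee_rot: [-0.188, 3.134, -0.001]
wrist_force: [0.2, -0.7, -0.1]
opening: 0.804
clock: 12.75
position: [0.5872, -0.1765, 0.206]
ee_rot: [-0.187, 3.135, -0.001]
wrist_force: [0.3, -0.1, -0.1]
opening: 0.806
clock: 13.17
position: [0.5868, -0.0493, 0.2067]
ee_rot: [-0.204, 3.132, 0.006]
wrist_force: [-0.4, 1.2, 0.2]
opening: 0.802
scene handle in case 316 ((9.469388961791992, -0.03419208526611328), (30.401473999023438, 40.96799850463867), 88.17706298828125) 0.1121713979674317
board plane 3909 [-0.0036 -0.0003  0.0806]
top handle in case 0 ((0.0, 0.0), (0.0, 0.0), 0.0) nan
board plane 226 [0.0001 0.014  0.0817]
  return _methods._mean(a, axis=axis, dtype=dtype,
  ret = ret.dtype.type(ret / rcount)
```

View pics/top5.png

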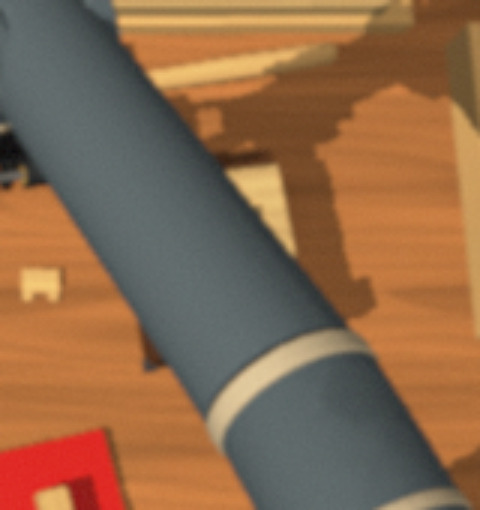

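View pics/scene5.png

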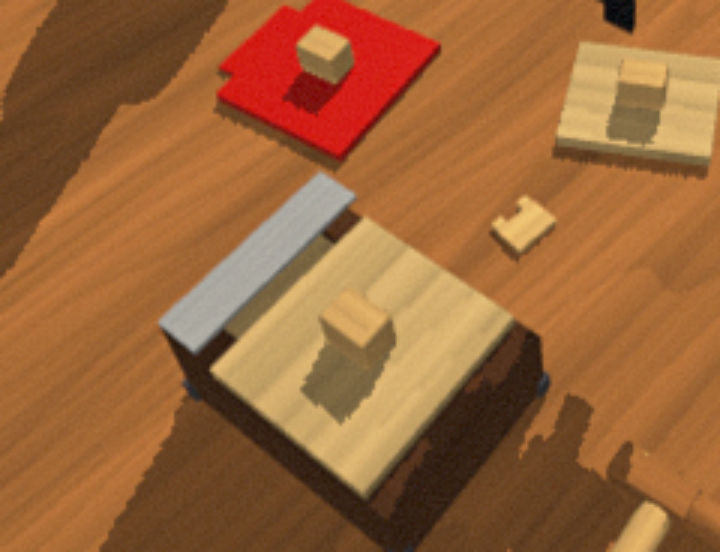

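In the scene picture the cover lies flat, with its handle at crop (355,320) and its tongue under the ledge at (280,290). The caul hasn't moved. In the case frame the cover origin is at x≈-0.5 mm, y≈0, z≈70.6 mm, with a yaw error of about 0.03 rad. The arm is clear, so I'm handing in.

```bash
python3 -c "
from h import *
print(robot.hand_in(), monitor.observe()['clock'])"
```

```text
the job is handed in; nothing more can be done
the job is handed in; nothing more can be done
```

The back cover is on the amplifier, flat and home inside the stop, and I handed the job in shortly after 13.2 s of the 51 s allowed; no verdict is reported.

**How:** I gripped the cover by its handle at 15 N and tipped it to about 0.10 rad by resting its plain end on the stop block. I then slid the lip under the ledge to about x = -80 mm in the case frame, lowered the cover until it lay flat, let go and moved the arm away.

**Last checks (scene camera, case frame):**

| Quantity | Measured | Allowed |
|---|---|---|
| Cover x | about -0.5 mm | -12 to 14 mm |
| Cover y | about 0 mm | ±18 mm |
| Cover height | about 70.6 mm | 65 to 75 mm |
| Tilt | about 0.004 rad | under 0.05 rad |
| Turn | about 0.03 rad | under 0.18 rad |
| Lip x (worked out from cover x) | about -81.5 mm | below -68 mm |

By eye, the clamping board had not moved; I did not measure it.

**Not confirmed:** the final top view was mostly blocked by the arm. It showed no handle, and its few board points gave a poor fit (0.014 rad across the case, height about 71.7 mm). The position and turn above therefore rest on the scene camera alone. Before release, both cameras agreed that the cover was flat and at the right height.

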